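# Move three battery cells to their matching test docks

### The arm

A 6-joint arm with a two-finger parallel gripper is mounted at the origin on the work surface. World frame = base frame: x ahead of the robot, y to its left, z up, the work surface at z = 0. Lengths are in m, angles in rad, forces in N, time in s.
With the tool pointing down it reaches from about 0.3 to 0.875 m from the base axis. Payload 6.4 kg.
Tool frame: the origin (TCP) lies at the very end of the fingers, on their centre line; the grasp point (between the pads) lies 19 mm behind it; z points along the fingers, y is the line along which they close (so a half turn about z gives the same grasp; the last joint's range is limited). The gripper opens to 85 mm and grips with 20 to 120 N. Pads are 22 mm wide; open, the fingers measure 114 mm over their backs; the gripper's body (76 mm by 85 mm) begins 54 mm behind the grasp point. The pads swing forward as they close: fully open they stand 13 mm farther back than shut.
Start: joints at [1.053, 0.181, 1.607, -0, 1.354, -0.206], TCP at [0.176, 0.547, 0.231] pointing down, gripper open.
Joint ranges: [-2.99, 2.99], [-0.89, 2.07], [0.3, 2.58], [-1.14, 4.28], [0, 2.63], [-3.12, 3.12]. Speed limits (rad/s): [2.57, 2.57, 3.01, 3.14, 3.14, 3.14].

### API

Orientations are given as a unit quaternion [w, x, y, z].
In Python, from bench import ctrl gives the robot as it stands.
- The arm moves only by the tool jog_arm, never from a script. Its argument "series" is a list that holds one entry, the list of rows, each a list of 7 numbers: the shift along the tool's x, y, z in mm, then the turn, a rotation vector about the tool's x, y, z in rad, then the finger opening in mm, from 0 to 85.4. In form: [[[tx, ty, tz, rx, ry, rz, gripper], ...]]. A call has exactly 10 rows; each row shifts and turns the commanded pose from where the row before left it, along the tool's axes as they then stand; what a row does not reach is not made up. A row lasts 1/10 s, in which the tool goes at most 50 mm and 8.59 degrees, less where a joint would pass 70% of its speed; a pose out of reach is approached as far as the arm can. A call with a gripper value outside its range is refused whole. The fingers move at their own pace and stop on an object; the grip force is fixed at half the most. Time passes only in rows, so rows that do not move let the fingers close, or fill a call up. It gives the time, the measured TCP pose, the force, the opening and the grip force at its end, in the units of the state.
- ctrl.get_obs(): the state, without advancing time (a new reading comes with each control period).
- ctrl.camera(name): name is "side" or "top"; returns a dict with "frame" (420x560x3 uint8, blue, green, red), "z_map" (420x560 float32, m along the optical axis (not along the pixel's ray), 0 where there is no reading), "fx", "fy", "cx", "cy" (pixels), "k1" (the pictures are not rectified: a ray, as slopes to the right and down, at radius r is drawn at 1 + k1 r^2 times it, then the intrinsics apply), "xyz" and "rotation" of the camera in the world. Camera axes: x right, y down, z forward; pixel columns grow to the right and rows downward; lengths in m; the calibration is good to about 2 mm. A picture is of the moment at which its call begins.
- ctrl.hand_in(): hands the job in; it is judged then, once.
The state is a dict: "time_s": time; "q": joint angles; "dq": joint speeds; "joint_efforts": joint torques, N m; "eef_pos": TCP position; "eef_rot": TCP orientation; "wrist_force": force on the tool from outside, world axes, zero at the start; "torque": the same for the moment, N m; "opening": opening from 0.0 (shut) to 1.0 (fully open); "grasp_force": force on a finger pad.
Only numpy, scipy, OpenCV 4.12 (cv2) and the standard library are available. Lean on these libraries where they do the work, as an engineer would, in place of code of your own. Each camera call takes 0.05 s, during which the arm holds its last target. There are 200 camera calls.

### The job

The three battery cells are standing on each other's test docks: put each one on the dock of its own kind - the slim round cell on the small round dock, the fat round cell on the large round dock, the flat box-shaped cell on the rectangular dock with its broad faces along the dock's long sides. Use the empty square cork mat as the free spot to park one cell while you change them round, and leave every cell standing upright in the middle of its dock. Never let a cell fall over, and leave the tape roll, the screwdriver and the strip spool where they lie.

Things in the scene. Friction and masses are not known exactly. Their poses are not given: they have to be found in the camera images.
- cell_slim: Slim round battery cell, green wrap, standing upright: diameter 18 mm, 65 mm tall, about 50 g, loose. Origin: centre of the underside; z up the cell. Stands at the start on the rectangular dock.
- cell_fat: Fat round battery cell, green wrap, standing upright: diameter 32 mm, 70 mm tall, about 145 g, loose. Origin: centre of the underside; z up the cell. Stands at the start on the small round dock.
- cell_flat: Flat box-shaped battery cell, green wrap, standing upright: 20 mm thick along its x, 50 mm wide along its y, 70 mm tall, about 150 g, loose; half a turn makes no difference. Origin: centre of the underside; z up the cell. Stands at the start on the large round dock.
- dock_small: Small round dock, grey disc of diameter 60 mm with a bare metal top. Fixed to the bench, flat metal top 15 mm above the bench. Origin: centre of the underside (so the top is at z = 15 mm). 
- dock_large: Large round dock, grey disc of diameter 104 mm with a bare metal top. Fixed to the bench, flat metal top 15 mm above the bench. Origin: centre of the underside (so the top is at z = 15 mm). 
- dock_rect: Rectangular dock, grey block 70 mm along its x and 110 mm along its y with a bare metal top. Fixed to the bench, flat metal top 15 mm above the bench. Origin: centre of the underside (so the top is at z = 15 mm). The flat cell belongs here with its 50 mm width along the dock's 110 mm length (y along y, either way round).
- park_mat: Square cork mat, 90 x 90 mm and 4 mm thick, fixed flat on the bench, empty at the start: the free spot. Origin: centre of the underside (top at z = 4 mm).
- tape: Bystander: roll of cream masking tape lying flat, outer diameter 84 mm, hole 64 mm, 24 mm high, loose. Origin: centre of the underside.
- screwdriver: Bystander: screwdriver 150 mm long lying roughly along x on the robot's side, under 35 mm high, loose. Origin: under its middle.
- spool: Bystander: small black spool of nickel strip lying flat, diameter 48 mm, 12 mm high, loose. Origin: centre of the underside.

How it is judged:
By the outcome, as a careful person would: the job done as asked, in the order asked, and still so for the second after the job is handed in, with the robot touching nothing.
It also fails if it takes over 118 s, if anything falls off the work surface, if the arm or the gripper's body presses on something with over 40 N, if the wrist force passes 120 N, or if a joint passes its speed limit or range.

## Working session

There is one attempt and no reset: what is moved stays moved. The work goes in short steps, Python scripts to look and compute and a tool call to move; the robot and the scene stay as the last step left them, time stands still between calls to the robot, and variables do not carry over. Pictures are saved under pics/ and viewed, at most 14 in all, crops included, and the job is handed in when it is done.

Besides the shell and the picture viewer there is one more tool, called by a JSON object that holds its "fn" and its "kwargs", one argument or row to a line. jog_arm: Moves the arm, as the interface text tells. Its arguments: {"type":"object","properties":{"series":{"type":"array"}},"required":["series"]}

```bash
mkdir -p pics; ls
cat > h.py <<'E'
import numpy as np, cv2
from bench import ctrl
def pts(c):
    """world xyz for every pixel from z_map"""
    h,w=c["z_map"].shape
    v,u=np.mgrid[0:h,0:w].astype(float)
    K=np.array([[c["fx"],0,c["cx"]],[0,c["fy"],c["cy"]],[0,0,1]])
    n=cv2.undistortPoints(np.stack([u.ravel(),v.ravel()],1)[:,None],K,np.array([c["k1"],0,0,0,0.]))[:,0]
    d=np.c_[n,np.ones(len(n))]
    R=np.array(c["rotation"]); 
    return (np.array(c["xyz"])+(d*c["z_map"].reshape(-1,1))@R.T).reshape(h,w,3), (d@R.T).reshape(h,w,3)
E
python3 - <<'E'
from h import *
for n in("top","side"):
    c=ctrl.camera(n); cv2.imwrite(f"pics/{n}0.png",c["frame"]); np.savez(f"{n}0.npz",**{k:np.array(v) for k,v in c.items()})
    print(n,c["xyz"],c["rotation"],c["fx"],c["k1"])
print(ctrl.get_obs())
E
```

```text
pics
top [ 0.45715208 -0.00539904  0.70337879] [ 0.03863636 -0.70144451  0.71127828 -0.0237916 ] 386.5490041196698 -0.0575588343752512
side [0.37958043 0.85601848 0.57915852] [ 0.03850488 -0.08967866  0.8732199  -0.47745379] 542.2438971752573 -0.04571861614022965
{'time_s': 0.1, 'q': array([ 1.05270378e+00,  1.81447857e-01,  1.60789089e+00,  1.74359789e-05,
        1.35379214e+00, -2.06277272e-01]), 'dq': array([ 0.00135398, -0.00130739, -0.00143533,  0.0030393 ,  0.0013946 ,
        0.00126738]), 'joint_efforts': array([ 8.31742568e-07, -4.45877981e+01, -3.52240634e+01, -4.05297378e-04,
        4.15507136e-03,  5.24849540e-06]), 'eef_pos': array([0.17612393, 0.54685527, 0.23049314]), 'eef_rot': array([-2.80471007e-04,  1.55278605e-01,  9.87870418e-01, -7.16201755e-04]), 'wrist_force': array([ 0.34879365, -0.83749056,  0.21597774]), 'torque': array([ 0.00517738, -0.03902477,  0.04360626]), 'grasp_force': 0.0, 'opening': 1.0021274002612328}
```

View pics/top0.png

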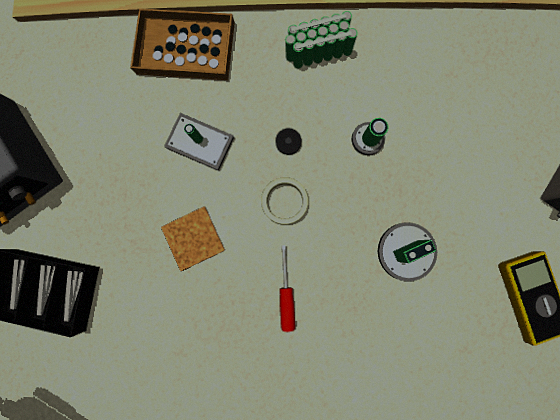

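View pics/side0.png

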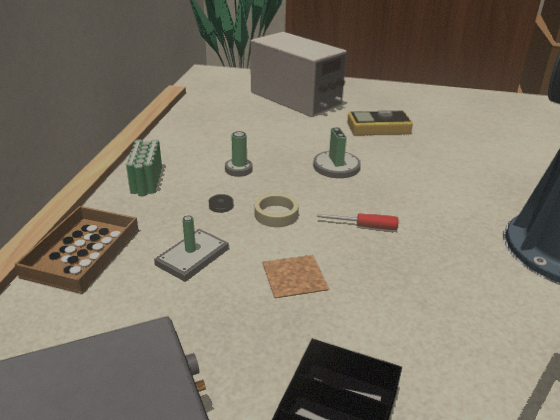

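The top view shows the rectangular dock with the slim cell near (199,141), the small dock with the fat cell near (369,138), the large dock with the flat cell near (407,251), and the mat near (193,238). The spool is at (288,141), the tape at (285,200) and the screwdriver at (286,290). The side view agrees, and nothing is hidden.

```bash
cat > h.py <<'E'
import numpy as np, cv2
from scipy.spatial.transform import Rotation as Rot
from bench import ctrl
def pts(c):
    """world xyz per pixel from depth, and the pixel rays"""
    h,w=c["z_map"].shape
    v,u=np.mgrid[0:h,0:w].astype(float)
    K=np.array([[c["fx"],0,c["cx"]],[0,c["fy"],c["cy"]],[0,0,1]],float)
    n=cv2.undistortPoints(np.stack([u.ravel(),v.ravel()],1)[:,None],K,np.array([float(c["k1"]),0,0,0]))[:,0]
    R=Rot.from_quat(np.asarray(c["rotation"]),scalar_first=True).as_matrix()
    d=np.c_[n,np.ones(len(n))]@R.T
    return (c["xyz"]+d*c["z_map"].reshape(-1,1)).reshape(h,w,3), d.reshape(h,w,3)
def on_plane(c,d,z):
    return c["xyz"]+d*((z-c["xyz"][2])/d[...,2:3])
def rect(m,P):
    """min-area rectangle of the masked points, mm: centre, sides, angle of the long side about z"""
    (x,y),(a,b),t=cv2.minAreaRect((P[m][:,:2]*1000).astype(np.float32))
    if a<b: a,b,t=b,a,t+90
    return np.round([x,y,a,b,(t+90)%180-90],1)
def circ(m,P):
    (x,y),r=cv2.minEnclosingCircle((P[m][:,:2]*1000).astype(np.float32)); return np.round([x,y,2*r],1)
def big(m):
    n,l,s,_=cv2.connectedComponentsWithStats(m.astype(np.uint8)); return l==1+np.argmax(s[1:,4])
def win(s,x0,y0,x1,y1):
    m=np.zeros(s,bool); m[y0:y1,x0:x1]=1; return m
E
python3 - <<'E'
from h import *
c=dict(np.load("top0.npz")); P,d=pts(c); Z=P[...,2]; s=Z.shape
hsv=cv2.cvtColor(c["frame"],cv2.COLOR_BGR2HSV)
print("bench z",np.median(Z[320:400,150:250]), np.std(Z[320:400,150:250]))
W=dict(rect=(158,105,242,178),small=(345,110,395,160),large=(372,215,445,285),mat=(155,200,232,275),tape=(255,170,315,230),spool=(270,122,306,160),drv=(265,240,305,340))
H=dict(rect=.015,small=.015,large=.015,mat=.004,tape=.024,spool=.012,drv=.02)
for k,w in W.items():
    m=win(s,*w)
    if k=="mat": m&=(hsv[...,0]<22)&(hsv[...,1]>110); m=big(m)
    elif k in("rect","small","large"): m=big(m&(Z>.0095)&(Z<.022))
    else: m=big(m&(Z>.006))
    Q=on_plane(c,d,H[k])
    print(k,m.sum(),"z",np.round(np.median(Z[m])*1000,1),"rect",rect(m,Q),"circ",circ(m,Q),"depth",circ(m,P))
for k,h in(("rect",.080),("small",.085),("large",.085)):
    m=win(s,*W[k]); m=big(m&(Z>h-.008)&(Z<h+.01)); Q=on_plane(c,d,h)
    print("cell on",k,m.sum(),np.median(Z[m])*1000,rect(m,Q),circ(m,Q),"depth",rect(m,P))
    m2=win(s,*W[k])&(Z>.025); Z2=P[m2]; print("   all body max z",Z2[:,2].max())
c=dict(np.load("side0.npz")); P,d=pts(c); Z=P[...,2]; s=Z.shape
for k,w,h in(("rect",(178,205,200,255),.08),("small",(225,120,252,165),.085),("large",(325,118,350,163),.085)):
    m=win(s,*w); m=m&(Z>h-.003)&(Z<h+.006)
    if m.sum()>5: print("side cell on",k,m.sum(),rect(m,P))
for k,w in dict(rect=(150,225,235,278),small=(220,150,258,180),large=(308,145,365,180)).items():
    m=big(win(s,*w)&(Z>.011)&(Z<.02)); Q=on_plane(c,d,.015); print("side",k,np.median(Z[m]),rect(m,Q),circ(m,Q))
E
```

```text
bench z 0.0011367812467043548 0.044341479284273656
rect 2030 z 15.6 rect [649.  165.5 112.6  70.8  65.1] circ [649.3 165.8 128.8] depth [650.  166.  128.7]
small 495 z 15.3 rect [ 646.3 -142.2   58.4   54.    42.7] circ [ 648.5 -144.6   61.2] depth [ 649.4 -145.    60.7]
large 2081 z 15.7 rect [ 442.9 -207.7  104.3  101.4   43.6] circ [ 442.8 -207.6  105. ] depth [ 442.9 -208.2  104.6]
mat 2314 z 5.0 rect [471.7 178.2  89.8  89.7 -65.6] circ [472.  178.3 123.6] depth [474.9 115.2 243.8]
tape 816 z 24.7 rect [536.4   9.4  82.8  81.8 -45.7] circ [535.8  10.2  85.5] depth [517.6   4.6 122.5]
spool 515 z 12.9 rect [648.4   2.2  45.9  45.7  43.6] circ [648.5   1.7  48.8] depth [564.2  -2.2 214.2]
drv 784 z 23.5 rect [382.7   6.7 149.2  27.8  -0.7] circ [382.7   7.6 150.3] depth [382.7   6.3 150.8]
cell on rect 102 80.09189627506902 [651.1 164.9  19.7  16.5  44.4] [651.4 164.9  20.4] depth [652.4 166.   17.3  16.6  44.8]
   all body max z 0.7033787898943038
cell on small 315 85.33604500008151 [ 646.9 -147.2   33.    32.    89.2] [ 647.6 -146.5   34.9] depth [ 648.  -148.    31.3   31.   -12.2]
   all body max z 0.7033787898943038
cell on large 412 85.35042288456619 [ 445.  -205.4   50.9   21.   -67.5] [ 444.6 -205.5   52.5] depth [ 445.  -206.6   49.4   20.3  -66.6]
   all body max z 0.7033787898943038
side cell on rect 61 [653.9 168.   19.1  16.2 -69.9]
side cell on small 96 [ 647.7 -144.4   32.5   31.7   62.2]
side cell on large 109 [ 446.1 -204.5   52.6   20.5  -67. ]
side rect 0.01488911929262643 [650.3 170.7 112.5  73.5  65.4] [650.6 170.9 129.4]
side small 0.014966460832955886 [ 650.1 -137.2   58.6   58.1   13.1] [ 651.  -139.    65.8]
side large 0.015150380603001112 [ 443.4 -199.5  104.4  101.6  -83.6] [ 444.4 -202.   110.1]
```

Depth, plane intersection and both views agree to about 2 mm, and the sizes match the given ones.

| Item | Position (mm) | Long axis |
|---|---|---|
| Small dock | (649, -145) | – |
| Large dock | (443, -207) | – |
| Rectangular dock | (650, 167) | 65.2° |
| Mat | (472, 178) | – |
| Slim cell | (652, 166) | – |
| Fat cell | (647.5, -147) | – |
| Flat cell | (445, -206) | -67° |

The order is fat to mat, slim to small dock, flat to rectangular dock, then fat to large dock.

{"fn": "jog_arm", "kwargs": {
  "series": [
    [[0,0,10,0,0,0.143,85],[0,0,16,0,0,0.143,85],[0,0,20,0,0,0.143,85],[0,0,20,0,0,0.143,85],[0,0,18,0,0,0.143,85],[0,0,12,0,0,0.142,85],[-10,2,0,0,0,0,85],[-20,4,0,0,0,0,85],[-30,6,0,0,0,0,85],[-40,8,0,0,0,0,85]]
  ]
}}

```text
time_s: 1.1
eef_pos: [0.2344, 0.4626, 0.136]
eef_rot: [0.0, 0.549, 0.836, 0.001]
wrist_force: [0.7, 0.8, -0.2]
opening: 0.994
grasp_force: 0.0
```

{"fn": "jog_arm", "kwargs": {
  "series": [
    [[-40,8,0,0,0,0,85],[-40,8,0,0,0,0,85],[-40,8,0,0,0,0,85],[-40,8,0,0,0,0,85],[-40,8,0,0,0,0,85],[-40,8,0,0,0,0,85],[-40,8,0,0,0,0,85],[-40,8,0,0,0,0,85],[-40,8,0,0,0,0,85],[-40,8,0,0,0,0,85]]
  ]
}}

```text
time_s: 2.1
eef_pos: [0.465, 0.1242, 0.1362]
eef_rot: [0.001, 0.55, 0.835, 0.0]
wrist_force: [0.9, 0.2, -0.3]
opening: 1.0
grasp_force: 0.0
```

{"fn": "jog_arm", "kwargs": {
  "series": [
    [[-40,8,0,0,0,0,85],[-40,8,0,0,0,0,85],[-40,8,0,0,0,0,85],[-40,8,0,0,0,0,85],[-40,8,0,0,0,0,85],[-40,8,0,0,0,0,85],[-40,8,0,0,0,0,85],[-25,5,0,0,0,0,85],[-12,2,0,0,0,0,85],[-5,1,0,0,0,0,85]]
  ]
}}

```text
time_s: 3.1
eef_pos: [0.6489, -0.1462, 0.1355]
eef_rot: [0.0, 0.551, 0.834, -0.0]
wrist_force: [-0.2, 0.5, -0.3]
opening: 0.998
grasp_force: 0.0
```

```bash
cat >> h.py <<'E'
def go(x,y,z,yaw=None):
    """print the tool-axis shift (mm) to world target (mm) and the turn to yaw (deg, direction of tool y)"""
    o=ctrl.get_obs(); p=o["eef_pos"]*1000; M=Rot.from_quat(o["eef_rot"],scalar_first=True).as_matrix()
    th=np.degrees(np.arctan2(M[1,1],M[0,1])); D=np.array([x,y,z])-p
    out=[f"t {o['time_s']:.1f} pos {np.round(p,1)} yaw {th:.1f} tilt {np.degrees(np.arccos(-M[2,2])):.2f} open {o['opening']*85.4:.1f} grip {o['grasp_force']:.0f} F {np.round(o['wrist_force'],1)}"]
    out.append(f"shift now {np.round(M.T@D,1)}")
    if yaw is not None:
        rz=(th-yaw+90)%180-90; a=np.radians(th-rz); 
        out.append(f"turn rz {np.radians(rz):.3f}; shift after turn {np.round([-np.sin(a)*D[0]+np.cos(a)*D[1],np.cos(a)*D[0]+np.sin(a)*D[1],-D[2]],1)}")
    print(*out,sep="\n")
E
python3 -c "
from h import *
go(647.5,-146.5,28,23)"
```

```text
t 3.1 pos [ 648.9 -146.2  135.5] yaw 23.1 tilt 0.00 open 85.2 grip 0 F [-0.2  0.5 -0.3]
shift now [  0.3  -1.4 107.5]
turn rz 0.002; shift after turn [  0.3  -1.4 107.5]
```

{"fn": "jog_arm", "kwargs": {
  "series": [
    [[0,-1.4,5,0,0,0,85],[0,0,12,0,0,0,85],[0,0,18,0,0,0,85],[0,0,20,0,0,0,85],[0,0,20,0,0,0,85],[0,0,16,0,0,0,85],[0,0,10,0,0,0,85],[0,0,5,0,0,0,85],[0,0,1.5,0,0,0,85],[0,0,0,0,0,0,60]]
  ]
}}

```text
time_s: 4.1
eef_pos: [0.6481, -0.1457, 0.0283]
eef_rot: [0.0, 0.552, 0.834, 0.0]
wrist_force: [-0.0, -0.5, 0.7]
opening: 0.853
grasp_force: 0.0
```

{"fn": "jog_arm", "kwargs": {
  "series": [
    [[0,0,0,0,0,0,50],[0,0,0,0,0,0,45],[0,0,0,0,0,0,40],[0,0,0,0,0,0,36],[0,0,0,0,0,0,33],[0,0,0,0,0,0,30],[0,0,0,0,0,0,25],[0,0,0,0,0,0,20],[0,0,0,0,0,0,20],[0,0,0,0,0,0,20]]
  ]
}}

```text
time_s: 5.1
eef_pos: [0.6481, -0.1457, 0.0283]
eef_rot: [0.0, 0.552, 0.834, 0.0]
wrist_force: [-0.1, 1.9, 5.9]
opening: 0.359
grasp_force: 59.0
```

```bash
python3 -c "
from h import *
go(472,178,17)"
```

```text
t 5.1 pos [ 648.1 -145.7   28.3] yaw 23.0 tilt 0.06 open 30.7 grip 59 F [-0.1  1.9  5.9]
shift now [366.8 -35.4  11.1]
```

{"fn": "jog_arm", "kwargs": {
  "series": [
    [[0,0,-4,0,0,0,20],[0,0,-10,0,0,0,20],[0,0,-18,0,0,0,20],[0,0,-20,0,0,0,20],[0,0,-18,0,0,0,20],[5,0,-12,0,0,0,20],[12,-1,-6,0,0,0,20],[20,-2,-2,0,0,0,20],[28,-3,0,0,0,0,20],[32,-3,0,0,0,0,20]]
  ]
}}

```text
time_s: 6.1
eef_pos: [0.6, -0.0586, 0.1175]
eef_rot: [-0.0, 0.552, 0.834, -0.0]
wrist_force: [-0.2, 0.3, -2.0]
opening: 0.361
grasp_force: 59.4
```

{"fn": "jog_arm", "kwargs": {
  "series": [
    [[35,-3,0,0,0,0,20],[35,-3,0,0,0,0,20],[35,-3,0,0,0,0,20],[35,-3,0,0,0,0,20],[35,-3,0,0,0,0,20],[32,-4,0,0,0,0,20],[28,-3,0,0,0,0,20],[20,-2,0,0,0,0,20],[10,-1,0,0,0,0,20],[5,-1,0,0,0,0,20]]
  ]
}}

```text
time_s: 7.1
eef_pos: [0.4707, 0.1793, 0.1176]
eef_rot: [-0.0, 0.551, 0.834, -0.0]
wrist_force: [0.5, 0.3, -1.0]
opening: 0.357
grasp_force: 59.4
```

```bash
python3 -c "
from h import *
go(472,178,17.8)"
```

```text
t 7.1 pos [470.7 179.3 117.6] yaw 23.1 tilt 0.03 open 30.4 grip 59 F [ 0.5  0.3 -1. ]
shift now [-1.7  0.7 99.8]
```

{"fn": "jog_arm", "kwargs": {
  "series": [
    [[-1.7,0.7,5,0,0,0,20],[0,0,12,0,0,0,20],[0,0,18,0,0,0,20],[0,0,20,0,0,0,20],[0,0,18,0,0,0,20],[0,0,13,0,0,0,20],[0,0,7,0,0,0,20],[0,0,4,0,0,0,20],[0,0,2,0,0,0,20],[0,0,0.6,0,0,0,20]]
  ]
}}

```text
time_s: 8.1
eef_pos: [0.4736, 0.1772, 0.0185]
eef_rot: [0.0, 0.552, 0.834, 0.0]
wrist_force: [-0.9, -0.3, -0.5]
opening: 0.36
grasp_force: 59.4
```

```bash
python3 -c "
from h import *
go(472,178,17.3)"
```

```text
t 8.1 pos [473.6 177.2  18.5] yaw 23.0 tilt 0.05 open 30.8 grip 59 F [-0.9 -0.3 -0.5]
shift now [ 1.4 -1.2  1.2]
```

{"fn": "jog_arm", "kwargs": {
  "series": [
    [[0,0,0.5,0,0,0,20],[0,0,0.4,0,0,0,20],[0,0,0,0,0,0,20],[0,0,0,0,0,0,32],[0,0,0,0,0,0,34],[0,0,0,0,0,0,38],[0,0,0,0,0,0,45],[0,0,0,0,0,0,60],[0,0,0,0,0,0,75],[0,0,0,0,0,0,85]]
  ]
}}

```text
time_s: 9.1
eef_pos: [0.4731, 0.1772, 0.0173]
eef_rot: [0.0, 0.552, 0.834, 0.0]
wrist_force: [-0.8, 0.2, 0.0]
opening: 0.988
grasp_force: 0.0
```

{"fn": "jog_arm", "kwargs": {
  "series": [
    [[0,0,0,0,0,0,85],[0,0,0,0,0,0,85],[0,0,-5,0,0,0,85],[0,0,-12,0,0,0,85],[0,0,-18,0,0,0,85],[0,0,-20,0,0,0,85],[0,0,-20,0,0,0,85],[0,0,-18,0,0,0,85],[0,0,-12,0,0,0,85],[0,0,-5,0,0,0,85]]
  ]
}}

```text
time_s: 10.1
eef_pos: [0.4741, 0.1774, 0.1293]
eef_rot: [0.001, 0.552, 0.834, 0.001]
wrist_force: [-0.4, 1.2, -0.3]
opening: 1.001
grasp_force: 0.0
```

```bash
python3 -c "
from h import *
go(652,166.5,28,23)"
```

```text
t 10.1 pos [474.1 177.4 129.3] yaw 23.0 tilt 0.18 open 85.5 grip 0 F [-0.4  1.2 -0.3]
shift now [-79.5 159.2 101.8]
turn rz 0.001; shift after turn [-79.5 159.5 101.3]
```

{"fn": "jog_arm", "kwargs": {
  "series": [
    [[-4,8,0,0,0,0,85],[-8,16,0,0,0,0,85],[-12,24,0,0,0,0,85],[-14,28,0,0,0,0,85],[-14,28,0,0,0,0,85],[-12,24,0,0,0,0,85],[-8,16,0,0,0,0,85],[-5,10,0,0,0,0,85],[-2.5,5,0,0,0,0,85],[0,0,0,0,0,0,85]]
  ]
}}

```text
time_s: 11.1
eef_pos: [0.6507, 0.1659, 0.1259]
eef_rot: [-0.001, 0.552, 0.834, -0.001]
wrist_force: [-0.2, -0.5, -0.8]
opening: 0.995
grasp_force: 0.0
```

```bash
python3 -c "
from h import *
go(652,166.5,28,23)
c=ctrl.camera('top'); P,d=pts(c); Z=P[...,2]; cv2.imwrite('pics/top1.png',c['frame'])
m=win(Z.shape,150,190,240,280)&(Z>.066)&(Z<.08)
m=big(m); print('fat on mat',m.sum(),np.median(Z[m]),rect(m,P))"
```

```text
t 11.1 pos [650.7 165.9 125.9] yaw 23.0 tilt 0.09 open 85.0 grip 0 F [-0.2 -0.5 -0.8]
shift now [-0.   1.6 97.9]
turn rz 0.000; shift after turn [ 0.   1.4 97.9]
fat on mat 308 0.07449945532130753 [474.1 173.4  31.   29.7  89.4]
```

View pics/top1.png

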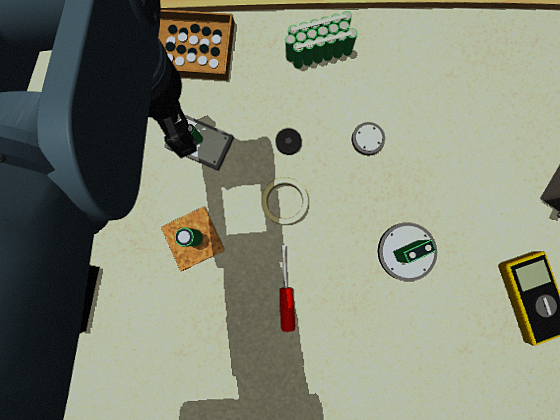

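The fat cell stands upright on the mat at about (188,237), its top at 74.5 mm as it should be. The small dock at (369,138) is now free and nothing else has moved. Next I pick up the slim cell.

{"fn": "jog_arm", "kwargs": {
  "series": [
    [[0,1.4,5,0,0,0,85],[0,0,12,0,0,0,85],[0,0,18,0,0,0,85],[0,0,20,0,0,0,85],[0,0,18,0,0,0,85],[0,0,13,0,0,0,85],[0,0,8,0,0,0,70],[0,0,3,0,0,0,60],[0,0,1,0,0,0,50],[0,0,0,0,0,0,45]]
  ]
}}

```text
time_s: 12.15
eef_pos: [0.6525, 0.1668, 0.03]
eef_rot: [0.001, 0.552, 0.834, 0.0]
wrist_force: [-1.1, 0.8, -0.2]
opening: 0.522
grasp_force: 0.0
```

{"fn": "jog_arm", "kwargs": {
  "series": [
    [[0,0,0,0,0,0,38],[0,0,0,0,0,0,32],[0,0,0,0,0,0,28],[0,0,0,0,0,0,25],[0,0,0,0,0,0,22],[0,0,0,0,0,0,20],[0,0,0,0,0,0,18],[0,0,0,0,0,0,12],[0,0,0,0,0,0,6],[0,0,0,0,0,0,6]]
  ]
}}

```text
time_s: 13.15
eef_pos: [0.6521, 0.1668, 0.0296]
eef_rot: [0.0, 0.552, 0.834, 0.0]
wrist_force: [-0.0, -0.0, 1.1]
opening: 0.194
grasp_force: 58.5
```

```bash
python3 -c "
from h import *
go(649,-144.5,28.5)
c=ctrl.camera('side'); cv2.imwrite('pics/side1.png',cv2.resize(c['frame'][130:330,90:350],None,fx=2.5,fy=2.5))"
```

```text
t 13.2 pos [652.1 166.8  29.6] yaw 23.0 tilt 0.03 open 16.6 grip 58 F [-0.  -0.   1.1]
shift now [-285.3 -124.7    1. ]
```

View pics/side1.png

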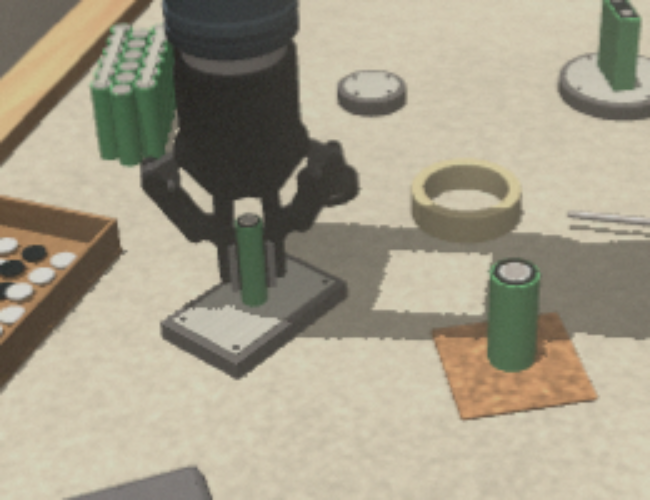

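The slim cell is upright between the pads (crop about (252,260)), and the fat cell stands on the mat at (513,315). Now I lift and carry the slim cell.

{"fn": "jog_arm", "kwargs": {
  "series": [
    [[0,0,-4,0,0,0,6],[0,0,-10,0,0,0,6],[0,0,-18,0,0,0,6],[0,0,-20,0,0,0,6],[0,0,-18,0,0,0,6],[-6,-2.6,-12,0,0,0,6],[-12,-5.2,-6,0,0,0,6],[-18,-7.8,-2,0,0,0,6],[-24,-10.5,0,0,0,0,6],[-28,-12.3,0,0,0,0,6]]
  ]
}}

```text
time_s: 14.2
eef_pos: [0.65, 0.0688, 0.1184]
eef_rot: [-0.001, 0.552, 0.834, -0.001]
wrist_force: [-0.0, 0.1, 0.1]
opening: 0.194
grasp_force: 58.4
```

{"fn": "jog_arm", "kwargs": {
  "series": [
    [[-30,-13.1,0,0,0,0,6],[-30,-13.1,0,0,0,0,6],[-30,-13.1,0,0,0,0,6],[-30,-13.1,0,0,0,0,6],[-28,-12.2,0,0,0,0,6],[-22,-9.6,0,0,0,0,6],[-15,-6.6,0,0,0,0,6],[-8,-3.5,0,0,0,0,6],[-4,-2,0,0,0,0,6],[0,0,0,0,0,0,6]]
  ]
}}

```text
time_s: 15.2
eef_pos: [0.6484, -0.1443, 0.119]
eef_rot: [-0.0, 0.552, 0.834, 0.0]
wrist_force: [0.7, 0.1, -0.5]
opening: 0.194
grasp_force: 58.4
```

```bash
python3 -c "
from h import *
go(649,-144.5,30.1)
c=ctrl.camera('side'); cv2.imwrite('pics/side2.png',cv2.resize(c['frame'][60:260,150:410],None,fx=2.5,fy=2.5))"
```

```text
t 15.2 pos [ 648.4 -144.3  119. ] yaw 23.0 tilt 0.03 open 16.5 grip 58 F [ 0.7  0.1 -0.5]
shift now [-0.5  0.5 88.9]
```

View pics/side2.png

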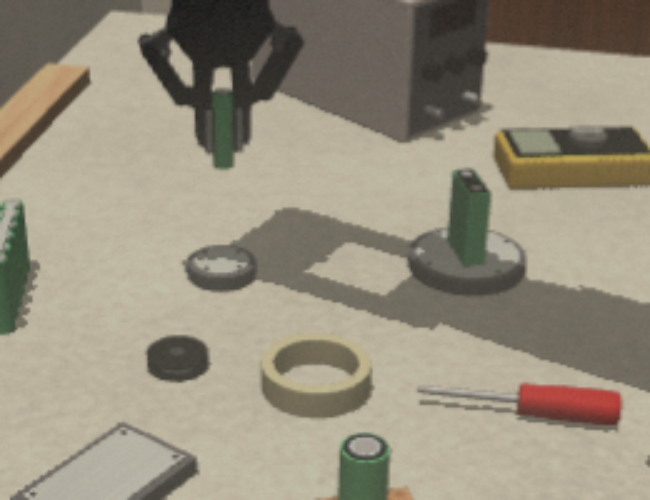

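The slim cell is held upright at crop (222,130), over the empty small dock at (221,265). I lower it and release.

{"fn": "jog_arm", "kwargs": {
  "series": [
    [[-0.5,0.5,5,0,0,0,6],[0,0,12,0,0,0,6],[0,0,17,0,0,0,6],[0,0,18,0,0,0,6],[0,0,16,0,0,0,6],[0,0,11,0,0,0,6],[0,0,6,0,0,0,6],[0,0,3,0,0,0,6],[0,0,0.9,0,0,0,6],[0,0,0,0,0,0,6]]
  ]
}}

```text
time_s: 16.25
eef_pos: [0.6498, -0.1448, 0.031]
eef_rot: [0.001, 0.552, 0.834, 0.0]
wrist_force: [0.5, -0.2, -0.1]
opening: 0.193
grasp_force: 58.4
```

```bash
python3 -c "
from h import *
go(649,-144.5,29.6)"
```

```text
t 16.2 pos [ 649.8 -144.8   31. ] yaw 23.0 tilt 0.06 open 16.5 grip 58 F [ 0.5 -0.2 -0.1]
shift now [ 0.5 -0.6  1.4]
```

{"fn": "jog_arm", "kwargs": {
  "series": [
    [[0,0,0.5,0,0,0,6],[0,0,0.4,0,0,0,6],[0,0,0,0,0,0,6],[0,0,0,0,0,0,6],[0,0,0,0,0,0,18],[0,0,0,0,0,0,20],[0,0,0,0,0,0,23],[0,0,0,0,0,0,28],[0,0,0,0,0,0,40],[0,0,0,0,0,0,55]]
  ]
}}

```text
time_s: 17.25
eef_pos: [0.6493, -0.1445, 0.0295]
eef_rot: [0.0, 0.552, 0.834, -0.0]
wrist_force: [-0.1, -0.3, 0.5]
opening: 0.623
grasp_force: 0.0
```

{"fn": "jog_arm", "kwargs": {
  "series": [
    [[0,0,0,0,0,0,70],[0,0,0,0,0,0,85],[0,0,-5,0,0,0,85],[0,0,-12,0,0,0,85],[0,0,-18,0,0,0,85],[0,0,-20,0,0,0,85],[0,0,-20,0,0,0,85],[0,0,-15,0,0,0,85],[0,0,-8,0,0,0,85],[0,0,-3,0,0,0,85]]
  ]
}}

```text
time_s: 18.25
eef_pos: [0.6499, -0.1448, 0.1322]
eef_rot: [0.001, 0.552, 0.834, 0.0]
wrist_force: [0.7, 0.6, -0.4]
opening: 0.994
grasp_force: 0.0
```

```bash
python3 -c "
from h import *
go(445,-206,28,23)
c=ctrl.camera('side'); P,d=pts(c); Z=P[...,2]
m=win(Z.shape,215,110,265,180)&(Z>.077)&(Z<.085); print('slim',m.sum(),rect(m,P))
"
```

```text
t 18.2 pos [ 649.9 -144.8  132.2] yaw 23.0 tilt 0.13 open 84.9 grip 0 F [ 0.7  0.6 -0.4]
shift now [  24.  -212.7  103.9]
turn rz 0.001; shift after turn [  23.7 -212.5  104.2]
slim 37 [ 649.2 -142.4   17.4   17.2   -4.1]
```

Slim is standing on the small dock, with its top at about 80 mm. Next is the flat cell.

{"fn": "jog_arm", "kwargs": {
  "series": [
    [[1,-8,0,0,0,0,85],[2,-18,0,0,0,0,85],[3,-28,0,0,0,0,85],[4,-33,0,0,0,0,85],[4,-35,0,0,0,0,85],[4,-33,0,0,0,0,85],[3,-28,0,0,0,0,85],[2,-18,0,0,0,0,85],[1,-8,0,0,0,0,85],[0,-3.5,0,0,0,0,85]]
  ]
}}

```text
time_s: 19.3
eef_pos: [0.4433, -0.2055, 0.1299]
eef_rot: [-0.001, 0.552, 0.834, 0.0]
wrist_force: [-0.1, -0.2, -0.6]
opening: 0.991
grasp_force: 0.0
```

```bash
python3 -c "
from h import *
go(445,-206,28,23)"
```

```text
t 19.3 pos [ 443.3 -205.5  129.9] yaw 23.0 tilt 0.07 open 84.7 grip 0 F [-0.1 -0.2 -0.6]
shift now [ -1.3   1.4 101.9]
turn rz -0.000; shift after turn [ -1.1   1.3 101.9]
```

{"fn": "jog_arm", "kwargs": {
  "series": [
    [[-1.1,1.3,5,0,0,0,85],[0,0,12,0,0,0,85],[0,0,18,0,0,0,85],[0,0,20,0,0,0,85],[0,0,19,0,0,0,85],[0,0,14,0,0,0,85],[0,0,8,0,0,0,70],[0,0,4,0,0,0,60],[0,0,1.5,0,0,0,50],[0,0,0,0,0,0,45]]
  ]
}}

```text
time_s: 20.3
eef_pos: [0.4463, -0.2062, 0.0292]
eef_rot: [0.0, 0.552, 0.834, -0.0]
wrist_force: [0.5, -1.0, -0.2]
opening: 0.529
grasp_force: 0.0
```

{"fn": "jog_arm", "kwargs": {
  "series": [
    [[0,0,0,0,0,0,38],[0,0,0,0,0,0,33],[0,0,0,0,0,0,29],[0,0,0,0,0,0,26],[0,0,0,0,0,0,24],[0,0,0,0,0,0,22],[0,0,0,0,0,0,20],[0,0,0,0,0,0,14],[0,0,0,0,0,0,8],[0,0,0,0,0,0,8]]
  ]
}}

```text
time_s: 21.3
eef_pos: [0.4461, -0.2062, 0.0292]
eef_rot: [0.0, 0.552, 0.834, 0.0]
wrist_force: [0.3, 0.0, 2.4]
opening: 0.229
grasp_force: 58.7
```

{"fn": "jog_arm", "kwargs": {
  "series": [
    [[0,0,-4,0,0,0,8],[0,0,-10,0,0,0,8],[0,0,-18,0,0,0,8],[0,0,-20,0,0,0,8],[0,0,-18,0,0,0,8],[0,0,-12,0,0,0.05,8],[0,0,-6,0,0,0.1,8],[0,0,-2,0,0,0.1,8],[0,0,0,0,0,0.1,8],[0,0,0,0,0,0.1,8]]
  ]
}}

```text
time_s: 22.3
eef_pos: [0.4458, -0.2061, 0.1197]
eef_rot: [0.0, 0.725, 0.688, -0.0]
wrist_force: [1.0, 0.7, -1.9]
opening: 0.227
grasp_force: 58.5
```

```bash
python3 -c "
from h import *
go(650,167,30,-24.8)"
```

```text
t 22.3 pos [ 445.8 -206.1  119.7] yaw -3.0 tilt 0.02 open 19.4 grip 59 F [ 1.   0.7 -1.9]
shift now [383.2 184.5  89.6]
turn rz 0.381; shift after turn [424.3  28.9  89.7]
```

{"fn": "jog_arm", "kwargs": {
  "series": [
    [[0,0,0,0,0,0.1,8],[0,0,0,0,0,0.1,8],[0,0,0,0,0,0.1,8],[0,0,0,0,0,0.081,8],[5,0.4,0,0,0,0,8],[12,0.8,0,0,0,0,8],[20,1.4,0,0,0,0,8],[28,1.9,0,0,0,0,8],[33,2.2,0,0,0,0,8],[35,2.4,0,0,0,0,8]]
  ]
}}

```text
time_s: 23.3
eef_pos: [0.51, -0.0872, 0.1192]
eef_rot: [-0.0, 0.841, 0.541, 0.0]
wrist_force: [1.4, -1.0, -2.1]
opening: 0.226
grasp_force: 58.6
```

{"fn": "jog_arm", "kwargs": {
  "series": [
    [[35,2.4,0,0,0,0,8],[35,2.4,0,0,0,0,8],[35,2.4,0,0,0,0,8],[35,2.4,0,0,0,0,8],[35,2.4,0,0,0,0,8],[35,2.4,0,0,0,0,8],[32,2.2,0,0,0,0,8],[25,1.7,0,0,0,0,8],[15,1,0,0,0,0,8],[6,0.4,0,0,0,0,8]]
  ]
}}

```text
time_s: 24.3
eef_pos: [0.6472, 0.1667, 0.1188]
eef_rot: [-0.0, 0.841, 0.542, -0.0]
wrist_force: [-0.3, -0.4, -1.3]
opening: 0.228
grasp_force: 58.7
```

{"fn": "jog_arm", "kwargs": {
  "series": [
    [[3,0.2,0,0,0,0,8],[0,0,10,0,0,0,8],[0,0,15,0,0,0,8],[0,0,15,0,0,0,8],[0,0,10,0,0,0,8],[0,0,5,0,0,0,8],[0,0,0,0,0,0,8],[0,0,0,0,0,0,8],[0,0,0,0,0,0,8],[0,0,0,0,0,0,8]]
  ]
}}

```text
time_s: 25.3
eef_pos: [0.6493, 0.1675, 0.0648]
eef_rot: [0.0, 0.841, 0.54, 0.001]
wrist_force: [-0.5, 0.2, -1.2]
opening: 0.221
grasp_force: 58.7
```

```bash
python3 -c "
from h import *
go(650,167,30,-24.8)
c=ctrl.camera('side'); cv2.imwrite('pics/side3.png',cv2.resize(c['frame'][110:310,100:360],None,fx=2.5,fy=2.5))"
```

```text
t 25.3 pos [649.3 167.5  64.8] yaw -24.6 tilt 0.08 open 18.9 grip 59 F [-0.5  0.2 -1.2]
shift now [-0.2  0.8 34.8]
turn rz 0.004; shift after turn [-0.2  0.9 34.8]
```

View pics/side3.png

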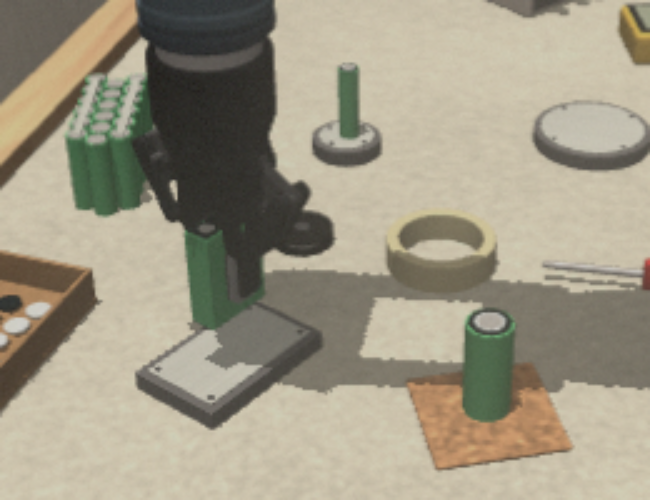

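The flat cell hangs upright at crop (227,275) with its broad face along the dock's long side. The slim cell stands at (347,100) in the small dock's middle and the fat cell on the mat. I lower to about 0.5 mm above the dock.

{"fn": "jog_arm", "kwargs": {
  "series": [
    [[-0.2,0.9,5,0,0,0,8],[0,0,8,0,0,0,8],[0,0,8,0,0,0,8],[0,0,6,0,0,0,8],[0,0,4,0,0,0,8],[0,0,2.5,0,0,0,8],[0,0,1.3,0,0,0,8],[0,0,0.3,0,0,0,8],[0,0,0,0,0,0,8],[0,0,0,0,0,0,8]]
  ]
}}

```text
time_s: 26.35
eef_pos: [0.6496, 0.1669, 0.0292]
eef_rot: [0.0, 0.841, 0.54, 0.0]
wrist_force: [0.2, -0.4, -0.7]
opening: 0.227
grasp_force: 58.8
```

```bash
python3 -c "
from h import *
go(650,167,29.2,-24.8)"
```

```text
t 26.4 pos [649.6 166.9  29.2] yaw -24.6 tilt 0.03 open 19.4 grip 59 F [ 0.2 -0.4 -0.7]
shift now [ 0.2  0.3 -0. ]
turn rz 0.004; shift after turn [ 0.2  0.3 -0. ]
```

{"fn": "jog_arm", "kwargs": {
  "series": [
    [[0,0,0.2,0,0,0,8],[0,0,0,0,0,0,8],[0,0,0,0,0,0,20],[0,0,0,0,0,0,22],[0,0,0,0,0,0,25],[0,0,0,0,0,0,30],[0,0,0,0,0,0,40],[0,0,0,0,0,0,55],[0,0,0,0,0,0,70],[0,0,0,0,0,0,85]]
  ]
}}

```text
time_s: 27.35
eef_pos: [0.6494, 0.1669, 0.0287]
eef_rot: [-0.0, 0.841, 0.54, -0.0]
wrist_force: [0.2, 0.8, -0.2]
opening: 0.948
grasp_force: 0.0
```

{"fn": "jog_arm", "kwargs": {
  "series": [
    [[0,0,0,0,0,0,85],[0,0,-5,0,0,0,85],[0,0,-12,0,0,0,85],[0,0,-18,0,0,0,85],[0,0,-20,0,0,0,85],[0,0,-20,0,0,0,85],[0,0,-15,0,0,0,85],[0,0,-8,0,0,0,85],[0,0,-2,0,0,0,85],[0,0,0,0,0,0,85]]
  ]
}}

```text
time_s: 28.35
eef_pos: [0.6493, 0.1669, 0.1287]
eef_rot: [-0.0, 0.841, 0.54, -0.0]
wrist_force: [-0.4, 0.6, 0.2]
opening: 0.993
grasp_force: 0.0
```

```bash
python3 -c "
from h import *
c=ctrl.camera('side'); P,d=pts(c); Z=P[...,2]
m=big(win(Z.shape,255,200,330,290)&(Z>.071)&(Z<.08)); print('fat',m.sum(),rect(m,P))
c=ctrl.camera('top'); P,d=pts(c); Z=P[...,2]
m=big(win(Z.shape,155,200,232,275)&(Z>.066)&(Z<.08)); print('fat top',m.sum(),rect(m,P))
go(473.5,176,18,-24.8)"
```

```text
fat 203 [474.8 176.4  30.3  29.8 -80.8]
fat top 312 [474.1 173.6  31.5  29.7  89.4]
t 28.4 pos [648.7 166.8 127.5] yaw -24.6 tilt 0.11 open 85.4 grip 0 F [-0.9  0.5  0.4]
shift now [ -64.4 -163.   109.9]
turn rz 0.004; shift after turn [ -65.1 -162.9  109.5]
```

{"fn": "jog_arm", "kwargs": {
  "series": [
    [[-3,-8,0,0,0,0,85],[-6,-15,0,0,0,0,85],[-9,-22,0,0,0,0,85],[-11,-27,0,0,0,0,85],[-11,-27,0,0,0,0,85],[-10,-25,0,0,0,0,85],[-8,-19,0,0,0,0,85],[-5,-12,0,0,0,0,85],[-2.5,-6.5,0,0,0,0,85],[0,0,0,0,0,0,85]]
  ]
}}

```text
time_s: 29.45
eef_pos: [0.4742, 0.1746, 0.1283]
eef_rot: [-0.0, 0.841, 0.541, -0.0]
wrist_force: [-0.3, -0.0, -0.6]
opening: 0.995
grasp_force: 0.0
```

{"fn": "jog_arm", "kwargs": {
  "series": [
    [[0,0,5,0,0,0,85],[0,0,12,0,0,0,85],[0,0,18,0,0,0,85],[0,0,18,0,0,0,85],[0,0,15,0,0,0,85],[0,0,10,0,0,0,85],[0,0,5,0,0,0,85],[0,0,2,0,0,0,85],[0,0,0,0,0,0,85],[0,0,0,0,0,0,85]]
  ]
}}

```text
time_s: 30.45
eef_pos: [0.4759, 0.1746, 0.0443]
eef_rot: [0.0, 0.841, 0.54, 0.001]
wrist_force: [-0.1, -0.1, -0.5]
opening: 0.995
grasp_force: 0.0
```

```bash
python3 -c "
from h import *
go(474.5,175,18,-24.8)
c=ctrl.camera('side'); P,d=pts(c); Z=P[...,2]
m=big(win(Z.shape,160,180,235,265)&(Z>.081)&(Z<.09)); print('flat',m.sum(),rect(m,P))
cv2.imwrite('pics/side4.png',cv2.resize(c['frame'][150:350,140:400],None,fx=2.5,fy=2.5))"
```

```text
t 30.4 pos [475.9 174.6  44.3] yaw -24.6 tilt 0.07 open 85.0 grip 0 F [-0.1 -0.1 -0.5]
shift now [-0.2 -1.5 26.3]
turn rz 0.004; shift after turn [-0.2 -1.5 26.3]
flat 257 [650.5 167.4  51.6  22.   64.9]
```

View pics/side4.png

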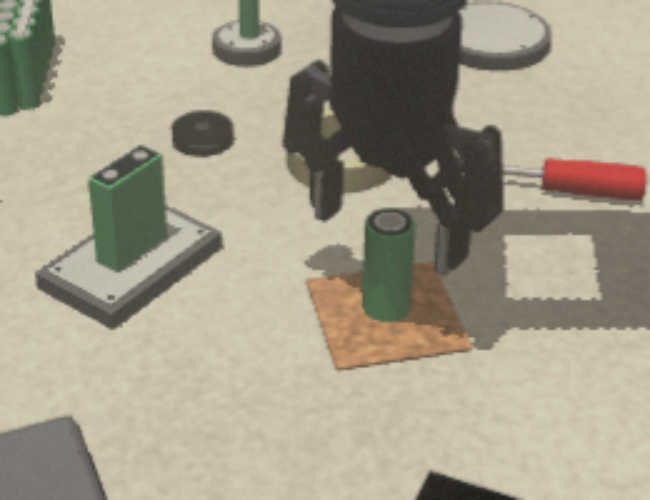

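The flat cell stands upright mid-dock at crop (128,210), aligned within 0.5°. The open fingers straddle the fat cell at (388,265) evenly.

{"fn": "jog_arm", "kwargs": {
  "series": [
    [[0,-0.5,5,0,0,0,85],[0,0,8,0,0,0,85],[0,0,7,0,0,0,85],[0,0,4,0,0,0,85],[0,0,2,0,0,0,75],[0,0,0,0,0,0,65],[0,0,0,0,0,0,55],[0,0,0,0,0,0,48],[0,0,0,0,0,0,43],[0,0,0,0,0,0,39]]
  ]
}}

```text
time_s: 31.5
eef_pos: [0.475, 0.1747, 0.0179]
eef_rot: [0.0, 0.841, 0.54, 0.0]
wrist_force: [-0.0, -0.1, 1.1]
opening: 0.458
grasp_force: 0.0
```

{"fn": "jog_arm", "kwargs": {
  "series": [
    [[0,0,0,0,0,0,36],[0,0,0,0,0,0,34],[0,0,0,0,0,0,32],[0,0,0,0,0,0,28],[0,0,0,0,0,0,20],[0,0,0,0,0,0,20],[0,0,0,0,0,0,20],[0,0,0,0,0,0,20],[0,0,-4,0,0,0,20],[0,0,-10,0,0,0,20]]
  ]
}}

```text
time_s: 32.5
eef_pos: [0.4739, 0.1744, 0.0311]
eef_rot: [-0.0, 0.841, 0.54, -0.001]
wrist_force: [0.0, 0.6, -1.6]
opening: 0.362
grasp_force: 59.4
```

{"fn": "jog_arm", "kwargs": {
  "series": [
    [[0,0,-15,0,0,0,20],[0,0,-20,0,0,0,20],[0,0,-20,0,0,0,20],[0,0,-18,0,0,0,20],[0,0,-10,0,0,0,20],[0,0,-5,0,0,0,20],[0,0,0,0,0,0,20],[0,0,0,0,0,0,20],[0,0,0,0,0,0,20],[0,0,0,0,0,0,20]]
  ]
}}

```text
time_s: 33.5
eef_pos: [0.4743, 0.1746, 0.1189]
eef_rot: [-0.0, 0.841, 0.54, -0.001]
wrist_force: [0.3, 0.1, -0.9]
opening: 0.356
grasp_force: 59.4
```

```bash
python3 -c "
from h import *
go(443.3,-207,30,-24.8)"
```

```text
t 33.5 pos [474.3 174.6 118.9] yaw -24.6 tilt 0.09 open 30.4 grip 59 F [ 0.3  0.1 -0.9]
shift now [-359.8  130.6   89. ]
turn rz 0.004; shift after turn [-359.4  131.9   88.9]
```

{"fn": "jog_arm", "kwargs": {
  "series": [
    [[-5,2,0,0,0,0,20],[-12,4,0,0,0,0,20],[-20,7,0,0,0,0,20],[-28,10,0,0,0,0,20],[-33,12,0,0,0,0,20],[-35,13,0,0,0,0,20],[-35,13,0,0,0,0,20],[-35,13,0,0,0,0,20],[-35,13,0,0,0,0,20],[-33,12,0,0,0,0,20]]
  ]
}}

```text
time_s: 34.5
eef_pos: [0.4514, -0.1153, 0.1198]
eef_rot: [0.0, 0.842, 0.54, -0.0]
wrist_force: [1.0, -0.9, -0.4]
opening: 0.359
grasp_force: 59.4
```

{"fn": "jog_arm", "kwargs": {
  "series": [
    [[-32,12,0,0,0,0,20],[-26,9,0,0,0,0,20],[-17,6,0,0,0,0,20],[-9,3.5,0,0,0,0,20],[-4.5,1.5,5,0,0,0,20],[0,0,10,0,0,0,20],[0,0,15,0,0,0,20],[0,0,15,0,0,0,20],[0,0,10,0,0,0,20],[0,0,5,0,0,0,20]]
  ]
}}

```text
time_s: 35.5
eef_pos: [0.4437, -0.2053, 0.0581]
eef_rot: [-0.001, 0.841, 0.541, -0.0]
wrist_force: [-0.9, 0.4, 0.2]
opening: 0.359
grasp_force: 59.4
```

```bash
python3 -c "
from h import *
go(443.3,-207,29.2,-24.8)"
```

```text
t 35.5 pos [ 443.7 -205.3   58.1] yaw -24.5 tilt 0.15 open 30.7 grip 59 F [-0.9  0.4  0.2]
shift now [-1.7  0.5 28.9]
turn rz 0.005; shift after turn [-1.7  0.4 28.9]
```

{"fn": "jog_arm", "kwargs": {
  "series": [
    [[-1.5,0.4,5,0,0,0,20],[0,0,7,0,0,0,20],[0,0,6,0,0,0,20],[0,0,5,0,0,0,20],[0,0,3,0,0,0,20],[0,0,1.5,0,0,0,20],[0,0,0.5,0,0,0,20],[0,0,0,0,0,0,20],[0,0,0,0,0,0,20],[0,0,0,0,0,0,20]]
  ]
}}

```text
time_s: 36.5
eef_pos: [0.4443, -0.2084, 0.0319]
eef_rot: [0.0, 0.841, 0.54, 0.0]
wrist_force: [-0.0, -0.3, -2.2]
opening: 0.359
grasp_force: 59.4
```

```bash
python3 -c "
from h import *
go(443.3,-207,28.7,-24.8)"
```

```text
t 36.5 pos [ 444.3 -208.4   31.9] yaw -24.6 tilt 0.03 open 30.6 grip 59 F [-0.  -0.3 -2.2]
shift now [ 0.8 -1.5  3.2]
turn rz 0.004; shift after turn [ 0.8 -1.5  3.2]
```

{"fn": "jog_arm", "kwargs": {
  "series": [
    [[0.8,-0.8,1.5,0,0,0,20],[0,0,1,0,0,0,20],[0,0,0.5,0,0,0,20],[0,0,0,0,0,0,20],[0,0,0,0,0,0,20],[0,0,0,0,0,0,20],[0,0,0,0,0,0,20],[0,0,0,0,0,0,20],[0,0,0,0,0,0,20],[0,0,0,0,0,0,20]]
  ]
}}

```text
time_s: 37.5
eef_pos: [0.4437, -0.2071, 0.0289]
eef_rot: [-0.0, 0.841, 0.54, -0.0]
wrist_force: [-1.6, 1.8, 5.5]
opening: 0.36
grasp_force: 59.4
```

```bash
python3 -c "
from h import *
go(443.3,-207,28.7,-24.8)"
```

```text
t 37.5 pos [ 443.7 -207.1   28.9] yaw -24.6 tilt 0.02 open 30.7 grip 59 F [-1.6  1.8  5.5]
shift now [-0.1 -0.4  0.2]
turn rz 0.004; shift after turn [-0.1 -0.4  0.2]
```

In contact with the dock at about 6 N, so I release and back off.

{"fn": "jog_arm", "kwargs": {
  "series": [
    [[0,0,0,0,0,0,32],[0,0,0,0,0,0,34],[0,0,0,0,0,0,38],[0,0,0,0,0,0,45],[0,0,0,0,0,0,60],[0,0,0,0,0,0,75],[0,0,0,0,0,0,85],[0,0,0,0,0,0,85],[0,0,-5,0,0,0,85],[0,0,-10,0,0,0,85]]
  ]
}}

```text
time_s: 38.5
eef_pos: [0.4432, -0.2068, 0.0436]
eef_rot: [-0.001, 0.841, 0.54, -0.0]
wrist_force: [1.2, -0.5, -0.4]
opening: 0.996
grasp_force: 0.0
```

{"fn": "jog_arm", "kwargs": {
  "series": [
    [[0,0,-15,0,0,0,85],[0,0,-20,0,0,0,85],[0,0,-20,0,0,0,85],[0,0,-20,0,0,0,85],[0,0,-20,0,0,0,85],[0,0,-15,0,0,0,85],[0,0,-10,0,0,0,85],[-10,-10,0,0,0,0,85],[-15,-15,0,0,0,0,85],[-20,-20,0,0,0,0,85]]
  ]
}}

```text
time_s: 39.5
eef_pos: [0.3828, -0.2291, 0.1629]
eef_rot: [-0.001, 0.841, 0.541, -0.0]
wrist_force: [-1.0, -0.2, -0.4]
opening: 0.998
grasp_force: 0.0
```

{"fn": "jog_arm", "kwargs": {
  "series": [
    [[-20,-20,0,0,0,0,85],[-20,-20,0,0,0,0,85],[-15,-15,0,0,0,0,85],[-10,-10,0,0,0,0,85],[-5,-5,0,0,0,0,85],[0,0,0,0,0,0,85],[0,0,0,0,0,0,85],[0,0,0,0,0,0,85],[0,0,0,0,0,0,85],[0,0,0,0,0,0,85]]
  ]
}}

```text
time_s: 40.5
eef_pos: [0.2917, -0.2637, 0.1636]
eef_rot: [-0.0, 0.841, 0.541, 0.0]
wrist_force: [-0.1, 0.1, 0.5]
opening: 0.993
grasp_force: 0.0
```

Run:
```python
from h import *
B=dict(slim=(345,105,400,165,.08),fat=(370,210,450,290,.085),flat=(158,100,242,178,.085))
S=dict(slim=(215,110,265,180,.08),fat=(300,100,375,180,.085),flat=(155,180,240,275,.085))
for n,T in(("top",B),("side",S)):
    c=ctrl.camera(n); P,d=pts(c); Z=P[...,2]; cv2.imwrite(f"pics/{n}9.png",c["frame"])
    for k,(a,b,e,f,h) in T.items():
        m=win(Z.shape,a,b,e,f)&(Z>h-.004)&(Z<h+.005)
        if m.sum()>5: m=big(m); print(n,k,m.sum(),np.median(Z[m])*1000,rect(m,P))
    if n=="top":
        for k,w,h in(("tape",(255,170,315,230),.024),("spool",(270,122,306,160),.012),("drv",(265,240,305,340),.02)):
            m=big(win(Z.shape,*w)&(Z>.006)&(Z<.1)); print(k,rect(m,on_plane(c,d,h)))
```

```text
top slim 93 80.49781792712629 [ 646.8 -145.9   16.9   16.4  -46.8]
top fat 315 85.53933309108652 [ 442.2 -207.9   31.1   30.2   88.9]
top flat 369 85.29081580983822 [648.7 165.6  50.9  20.6  65.8]
tape [536.4   9.4  82.8  81.8 -45.7]
spool [648.5   2.3  45.8  45.   89. ]
drv [382.6  10.  150.   25.6   2.7]
side slim 37 79.7596290692254 [ 649.  -145.1   19.7   15.9   76. ]
side fat 94 84.95650418639805 [ 445.1 -206.4   32.9   29.6  -83.3]
side flat 256 84.46294800469148 [650.5 167.6  50.7  22.6  64.6]
```

View pics/top9.png

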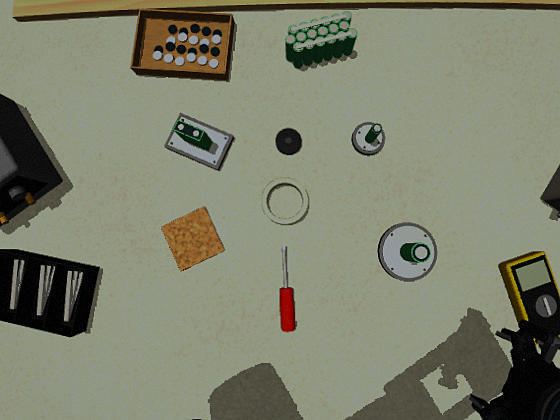

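View pics/side9.png

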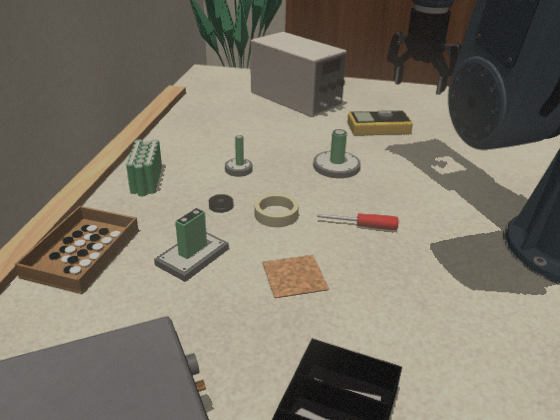

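Both views show all three cells upright and centred within about 2 mm: flat at (198,137) in the top view, slim at (371,135), fat at (412,251). The mat is empty, the tape, spool and screwdriver sit at the same pixels as before, and the arm is clear.

```bash
python3 -c "
from bench import ctrl
print(ctrl.hand_in())"
```

```text
the job is handed in; nothing more can be done
None
```

All three cells stand upright on their own docks, centred to about 2 mm, and the bystanders were left where they lay; the job was handed in at about 41 s.

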